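Fold the drying rail's pegs flat with one stroke of the fingertips

ROBOT

A 6-joint arm with a two-finger parallel gripper is mounted at the origin on the work surface. World frame = base frame: x ahead of the robot, y to its left, z up, the work surface at z = 0. Lengths are in m, angles in rad, forces in N, time in s.
With the tool pointing down it reaches from about 0.25 to 0.725 m from the base axis. Payload 4 kg.
Tool frame: the origin (TCP) lies at the very end of the fingers, on their centre line; the grasp point (between the pads) lies 19 mm behind it; z points along the fingers, y is the line along which they close (so a half turn about z gives the same grasp; the last joint's range is limited). The gripper opens to 85 mm and grips with 20 to 120 N. Pads are 22 mm wide; open, the fingers measure 114 mm over their backs; the gripper's body (76 mm by 85 mm) begins 54 mm behind the grasp point. The pads swing forward as they close: fully open they stand 13 mm farther back than shut.
Start: joints at [-1.114, 0.241, 0.005, 1.335, 0, 1.571], TCP at [0.221, -0.449, 0.231] pointing down, gripper open.
Joint ranges: [-2.72, 2.72], [-1.05, 1.87], [-1.09, 1.28], [-1.99, 2.15], [-1.42, 1.44], [-3.14, 3.14]. Speed limits (rad/s): [2.79, 2.79, 3.14, 3.14, 3.14, 3.14].

INTERFACE

Orientations are given as a 3x3 rotation matrix whose columns are the frame's x, y, z axes.
In Python, from workcell import * gives the robot as it stands. The module is installed in compiled form; this text tells all that it offers.
- The arm moves only by the tool play_rows, never from a script. Its argument "moves" is one flat list of numbers, 7 for each row, row after row: the closure, from 0 (fully open) to 1 (shut), then the shift along the tool's x, y, z in mm, then the turn, a rotation vector about the tool's x, y, z in degrees. A call has 1 to 5 rows; each row shifts and turns the commanded pose from where the row before left it, along the tool's axes as they then stand; what a row does not reach is not made up. A row lasts 1/10 s, in which the tool goes at most 50 mm and 8.59 degrees, less where a joint would pass 70% of its speed; a pose out of reach is approached as far as the arm can. A call with a gripper value outside its range is refused whole. The fingers move at their own pace and stop on an object; "newtons" is the grip in N (left out, the last holds). Time passes only in rows, so rows that do not move let the fingers close. It gives the time, the measured TCP pose, the force, the opening and the grip force at its end, in the units of the state.
- observe(): the state, without advancing time (a new reading comes with each control period).
- snapshot(name): name is "scene" or "top" or "wrist"; returns the picture (400x640x3 uint8, blue, green, red); there is no depth.
- get_calibration(name): a dict with "fx", "fy", "cx", "cy" (pixels), "R" (3x3) and "t" (3): a world point X has camera coordinates R X + t. Camera axes: x right, y down, z forward; pixel columns grow to the right and rows downward; lengths in m; the calibration is good to about 2 mm. A picture is of the moment at which its call begins: read the wrist's pose just before it. get_calibration takes no time and is no camera call; for the wrist camera it gives the pose at the moment of the call.
- finish_job(): hands the job in; it is judged then, once.
Trained networks look in the newest picture that a camera, given by its name, has taken for a name from the list of things; names that differ only in an ending like _2 or _b are one class to them, and where a whole thing is asked for, a point or a joint stands for the part that bears it (a point fixed in the world has none). Each returns a list of dicts, best first, with "conf" (0 to 1); they miss things now and then, are a little off and sometimes report something else, mostly with a low value. They report only what shows in the picture. A call takes as long as a camera call.
- regions_of(thing, camera): "mask" (400x640 bool, what is visible of it) and "location" ([row, column] in pixels, amid what is visible of it).
- place_of(thing, camera): "location" ([row, column] in pixels: a listed point, or the origin of a listed thing).
The state is a dict: "time_s": time; "joint_pos": joint angles; "joint_vel": joint speeds; "joint_efforts": joint torques, N m; "tool_pos": TCP position; "orientation": TCP orientation; "ft_force": force on the tool from outside, world axes, zero at the start; "torque": the same for the moment, N m; "grip_width": finger opening in m; "grasp_force": force on a finger pad.
Only numpy, scipy, OpenCV 4.12 (cv2) and the standard library are available. Lean on these libraries where they do the work, as an engineer would, in place of code of your own. Each camera call takes 0.05 s, during which the arm holds its last target. There are 200 camera calls.

TASK

Fold the five upright pegs of the bow-shaped drying rail down flat: with the fingertips, stroke lightly along the curve of the rail, close above it, from its square-cut end to its round end, so that each peg in turn tips over towards the round end and stays lying flat. Do not pinch the pegs or press hard on them or on the rail, leave the tin, the brush and the basins where they are, and finish with the hand clear.

Things in the scene. Friction and masses are not known exactly. Their poses are not given: they have to be found in the camera images.
- rail: Bow-shaped wooden drying rail fixed to the slab, 46 mm wide, top 26 mm up. Origin on the slab, z up. Its centre line is an arc of radius 125 mm about (-107 mm, 0) of this frame, bulging to its +x; seen from above it runs anticlockwise from a square-cut end (-y side) to a round disc end (64 mm across, +y side). Five like white pegs stand on it every 48 mm (0.384 rad), the middle one on the x axis.
- peg1 (a joint): Fold of the first peg, nearest the square-cut end (rad): 0 upright, growing as it folds along the arc's tangent towards the round end, 1.57 lying flat along the rail, stop at 1.62; cannot fold the other way. Flat shank 11 x 6 mm with a 12 mm ball centred 38 mm from the pivot. A light friction hinge (about 1 N at the ball) keeps it where it is left.
- root1 (a point): Pivot of the first peg, nearest the square-cut end, on the rail's centre line 36 mm above the slab, between two cheeks whose tops are 41 mm above the slab. The square-cut end is 33 mm before it along the arc.
- peg2 (a joint): Fold of the second peg (rad): 0 upright, growing as it folds along the arc's tangent towards the round end, 1.57 lying flat along the rail, stop at 1.62; cannot fold the other way. Like the first.
- root2 (a point): Pivot of the second peg, on the rail's centre line 36 mm above the slab, between two cheeks whose tops are 41 mm above the slab.
- peg3 (a joint): Fold of the middle peg (rad): 0 upright, growing as it folds along the arc's tangent towards the round end, 1.57 lying flat along the rail, stop at 1.62; cannot fold the other way. Like the first.
- root3 (a point): Pivot of the middle peg, on the rail's centre line 36 mm above the slab, between two cheeks whose tops are 41 mm above the slab.
- peg4 (a joint): Fold of the fourth peg (rad): 0 upright, growing as it folds along the arc's tangent towards the round end, 1.57 lying flat along the rail, stop at 1.62; cannot fold the other way. Like the first.
- root4 (a point): Pivot of the fourth peg, on the rail's centre line 36 mm above the slab, between two cheeks whose tops are 41 mm above the slab.
- peg5 (a joint): Fold of the last peg, nearest the round end (rad): 0 upright, growing as it folds along the arc's tangent towards the round end, 1.57 lying flat along the rail, stop at 1.62; cannot fold the other way. Like the first.
- root5 (a point): Pivot of the last peg, nearest the round end, on the rail's centre line 36 mm above the slab, between two cheeks whose tops are 41 mm above the slab. The disc's centre is 45 mm beyond it along the arc.
- tin: Steel tin with a twist cap, 52 mm across, 75 mm tall, standing loose inside the bow of the rail; a bystander. Origin: centre of its underside.
- brush: Wooden-handled scrubbing brush, about 235 mm long, 45 mm wide, 38 mm high, lying loose outside the bow; a bystander. Origin: under it at slab level, its length along x from -120 to 115 mm.
- basins: Two blue basins nested in a stack, 290 mm across the rim, 142 mm high, standing to the robot's right; a bystander. Origin: centre of the underside.

How it is judged:
By the outcome, as a careful person would: the job done as asked, in the order asked, and still so for the second after the job is handed in, with the robot touching nothing.
It also fails if it takes over 40 s, if anything falls off the work surface, if the arm or the gripper's body presses on something with over 40 N, if the wrist force passes 120 N, or if a joint passes its speed limit or range.

## Working session

There is one attempt and no reset: what is moved stays moved. The work goes in short steps, Python scripts to look and compute and a tool call to move; the robot and the scene stay as the last step left them, time stands still between calls to the robot, and variables do not carry over. Pictures are saved under pics/ and viewed, at most 10 in all, crops included, and the job is handed in when it is done.

Besides the shell and the picture viewer there is one more tool, called as a command line: name --argument value ..., lists and objects as JSON in quotes. play_rows: Moves the arm, as the interface text tells. Its arguments: {"type":"object","properties":{"moves":{"type":"array"},"newtons":{"type":"number"}},"required":["moves"]}

```bash
mkdir -p pics
cat > h.py <<'E'
from workcell import *
import numpy as np, cv2
def ray(cal,px,z):
    R=np.array(cal["R"]);t=np.array(cal["t"]).ravel()
    d=R.T@np.array([(px[1]-cal["cx"])/cal["fx"],(px[0]-cal["cy"])/cal["fy"],1]);c=-R.T@t
    return c+d*(z-c[2])/d[2]
def proj(cal,X):
    p=np.array(cal["R"])@X+np.array(cal["t"]).ravel()
    return [cal["fy"]*p[1]/p[2]+cal["cy"],cal["fx"]*p[0]/p[2]+cal["cx"]]
E
python3 - <<'E'
from h import *
s=observe();print(s["time_s"],s["tool_pos"],s["orientation"],s["grip_width"])
for c in("top","scene"):
    im=snapshot(c);cv2.imwrite(f"pics/{c}0.png",im);cal=get_calibration(c)
    print(c,"cam",-np.array(cal["R"]).T@np.array(cal["t"]).ravel())
    for n,z in [("rail",0)]+[(f"root{i}",.036) for i in range(1,6)]+[("tin",0),("brush",0),("basins",0)]:
        for d in place_of(n,c)[:2]: print(n,round(d["conf"],2),np.round(d["location"],1),np.round(ray(cal,d["location"],z),4))
E
```

```text
0.0 [ 0.22024861 -0.44816407  0.23042578] [[ 8.97474530e-01  4.41065306e-01 -9.29578544e-04]
 [ 4.41066285e-01 -8.97472596e-01  1.86335960e-03]
 [-1.24079953e-05 -2.08232354e-03 -9.99997832e-01]] 0.08548049563584374
top cam [ 0.45992321 -0.15393379  0.99217923]
rail 0.91 [214.3 260.6] [ 0.5671 -0.0061  0.    ]
root1 0.85 [195.7 249.1] [0.6071 0.0156 0.036 ]
root1 0.77 [188.5 229.6] [0.6247 0.0614 0.036 ]
root2 0.85 [195.7 249.1] [0.6071 0.0156 0.036 ]
root2 0.77 [188.5 229.6] [0.6247 0.0614 0.036 ]
root3 0.85 [195.7 249.1] [0.6071 0.0156 0.036 ]
root3 0.77 [188.5 229.6] [0.6247 0.0614 0.036 ]
root4 0.85 [195.7 249.1] [0.6071 0.0156 0.036 ]
root4 0.77 [188.5 229.6] [0.6247 0.0614 0.036 ]
root5 0.85 [195.7 249.1] [0.6071 0.0156 0.036 ]
root5 0.77 [188.5 229.6] [0.6247 0.0614 0.036 ]
tin 0.77 [240.1 228.9] [0.5064 0.0688 0.    ]
brush 0.94 [180.  288.8] [ 0.65  -0.074  0.   ]
basins 0.89 [210.  464.4] [ 0.5713 -0.4958  0.    ]
scene cam [ 1.23008126 -0.16943575  0.94423834]
rail 0.73 [200.9 392.7] [ 0.575  -0.0097  0.    ]
rail 0.63 [166.5 371.6] [ 0.4594 -0.057   0.    ]
root1 0.9 [209.1 419.6] [0.6254 0.0479 0.036 ]
root1 0.83 [194.8 386. ] [ 0.581  -0.0309  0.036 ]
root2 0.9 [209.1 419.6] [0.6254 0.0479 0.036 ]
root2 0.83 [194.8 386. ] [ 0.581  -0.0309  0.036 ]
root3 0.9 [209.1 419.6] [0.6254 0.0479 0.036 ]
root3 0.83 [194.8 386. ] [ 0.581  -0.0309  0.036 ]
root4 0.9 [209.1 419.6] [0.6254 0.0479 0.036 ]
root4 0.83 [194.8 386. ] [ 0.581  -0.0309  0.036 ]
root5 0.9 [209.1 419.6] [0.6254 0.0479 0.036 ]
root5 0.83 [194.8 386. ] [ 0.581  -0.0309  0.036 ]
tin 0.7 [182.4 375.1] [ 0.5142 -0.0511  0.    ]
brush 0.75 [224.  362.4] [ 0.6441 -0.0916  0.    ]
basins 0.86 [204.2 207.3] [ 0.5782 -0.4904 -0.    ]
```

View pics/top0.png

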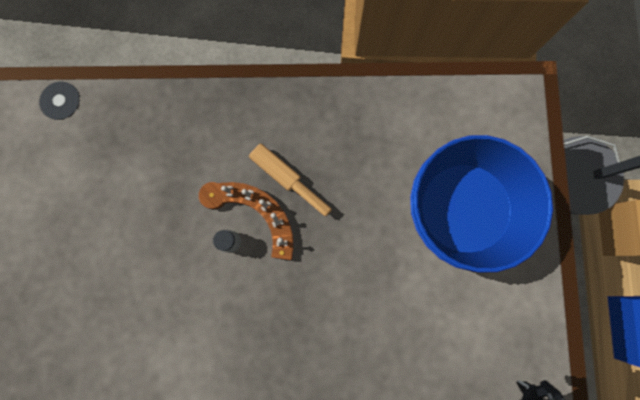

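View pics/scene0.png

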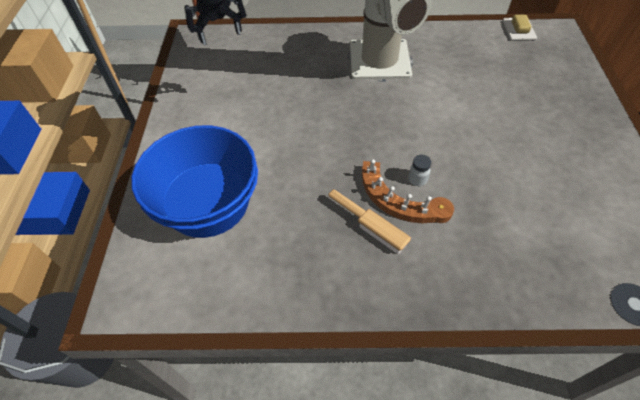

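The top view shows the rail's square end at about (col 283, row 255) and its disc at (210, 195). The five pegs stand between them, with the tin inside the bow at (225, 240) and the brush outside it. Next I'll fit the rail pose to all the root detections.

```bash
cat > fit.py <<'E'
from h import *
from scipy.optimize import least_squares
from itertools import product
A=[(i-2)*.384 for i in range(5)]
def pt(p,a,z,r=.125):
    c,s=np.cos(p[2]),np.sin(p[2]);x,y=-.107+r*np.cos(a),r*np.sin(a)
    return np.array([p[0]+c*x-s*y,p[1]+s*x+c*y,z])
def solve(cams,p0):
    D={}
    for c in cams:
        snapshot(c);cal=get_calibration(c)
        L=[np.array(d["location"]) for d in place_of("root1",c) if d["conf"]>.3]
        m=regions_of("rail",c);D[c]=(cal,L,m[0]["mask"] if m else None)
    def match(p):
        o=[]
        for c,(cal,L,_) in D.items():
            for l in L:
                d=[np.linalg.norm(np.array(proj(cal,pt(p,a,.036)))-l) for a in A];o.append((c,l,int(np.argmin(d)),min(d)))
        return o
    p=np.array(p0,float)
    for k in range(15):
        M=[m for m in match(p) if m[3]<(15 if k<3 else 8)]
        f=lambda p:np.concatenate([np.array(proj(D[c][0],pt(p,A[i],.036)))-l for c,l,i,_ in M])
        p=least_squares(f,p,loss="soft_l1").x
    for m in match(p): print(m[0],np.round(m[1],1),"root",m[2]+1,"err",round(m[3],2))
    return p,D
if __name__=="__main__":
    sq=ray(get_calibration("top"),[255,283],.026);di=ray(get_calibration("top"),[195,210],.026)
    print("ends",sq,di,np.linalg.norm(di-sq),"want",2*.125*np.sin(1.08))
    v=di-sq; yaw=np.arctan2(v[1],v[0])-np.pi/2-.048
    mid=(sq+di)/2; h=np.array([np.cos(yaw),np.sin(yaw)])
    p0=[*(mid[:2]+h*(.107-.125*np.cos(1.08))),yaw];print("p0",p0)
    p,D=solve(("top","scene"),p0);print("pose",p)
    np.save("pose.npy",p)
    for c in D:
        cal,L,m=D[c];ims=cv2.imread(f"pics/{c}0.png");ims=cv2.resize(ims,None,fx=4,fy=4,interpolation=cv2.INTER_CUBIC)
        P=lambda X:tuple(int(round(4*v+1.5)) for v in proj(cal,X)[::-1])
        for a in A: cv2.circle(ims,P(pt(p,a,.036)),3,(0,255,0),-1);cv2.circle(ims,P(pt(p,a,.074)),5,(255,0,255),1)
        for r in(.102,.148):
            cv2.polylines(ims,[np.array([P(pt(p,a,.026,r)) for a in np.linspace(-1.032,1.128,30)])],False,(255,255,0),1)
        u,v=P(pt(p,0,.03));cv2.imwrite(f"pics/fit_{c}.png",ims[v-220:v+220,u-300:u+300])
    for n in("tin","brush"):
        cal=D["top"][0]
        for c in("top","scene"):
            r=place_of(n,c)[0];print(n,c,ray(D[c][0],r["location"],0))
    s=observe();print("yaw",np.degrees(p[2]))
    for a in [-1.032]+A+[1.128]: print(round(a,3),np.round(pt(p,a,0),4),"tangent deg",round(np.degrees(a+p[2])+90,1))
E
python3 fit.py
```

```text
ends [ 0.46932831 -0.06246746  0.026     ] [0.61149145 0.10949136 0.026     ] 0.22311475536246522 want 0.22048945172123688
p0 [np.float64(0.5759563649925085), np.float64(-0.008868818513880564), np.float64(-0.7388272515950436)]
top [224.6 275.4] root 2 err 2.93
top [188.1 229.2] root 5 err 2.6
top [205.6 265.4] root 3 err 0.37
top [240.8 279.8] root 1 err 2.61
top [194.4 247.6] root 4 err 1.21
scene [193.1 387.4] root 3 err 2.98
scene [203.6 407.3] root 4 err 1.32
scene [183.8 375.9] root 2 err 1.51
scene [169.9 369.6] root 1 err 2.69
scene [206. 421.] root 5 err 4.61
pose [ 0.57065392 -0.01066506 -0.78007936]
tin top [0.50516261 0.0685435  0.        ]
tin scene [0.49914196 0.06285911 0.        ]
brush top [ 0.64626445 -0.07711097  0.        ]
brush scene [ 6.41493093e-01 -8.99381063e-02 -1.11022302e-16]
yaw -44.69525527053948
-1.032 [ 0.4647 -0.0568  0.    ] tangent deg -13.8
-0.768 [ 0.4974 -0.0604  0.    ] tangent deg 1.3
-0.384 [ 0.544  -0.0502  0.    ] tangent deg 23.3
0.0 [ 0.5834 -0.0233  0.    ] tangent deg 45.3
0.384 [0.6099 0.0164 0.    ] tangent deg 67.3
0.768 [0.6196 0.0631 0.    ] tangent deg 89.3
1.128 [0.6121 0.1072 0.    ] tangent deg 109.9
```

View pics/fit_top.png

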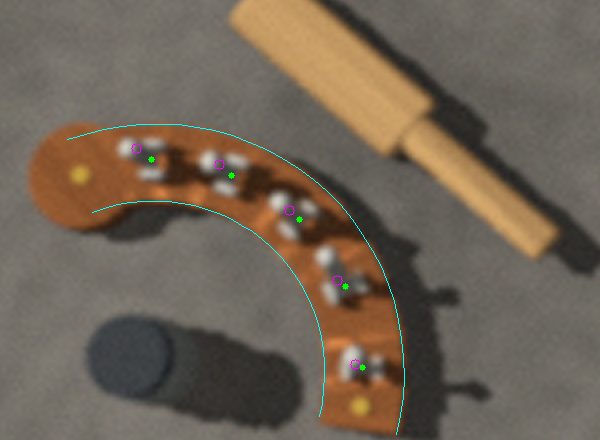

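View pics/fit_scene.png

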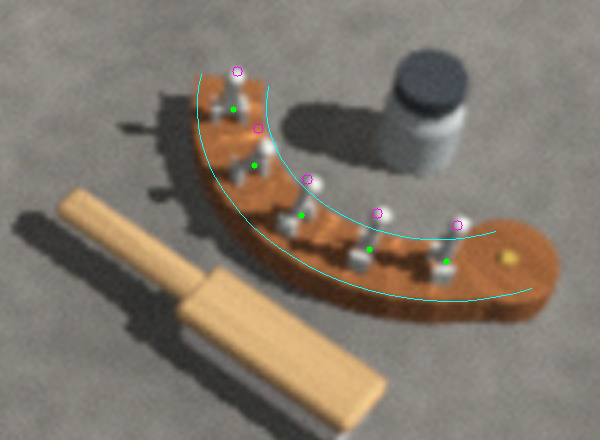

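The overlay matches the cheeks, the disc screw and the square end to about 1 px (about 2 mm), and peg 2 already looks slightly tipped. I'll use shut fingers leaning forward about 22° so they press the balls down instead of jamming against them. I'm working out the move to the start now.

```bash
cat > go.py <<'E'
import sys
from fit import *
from scipy.spatial.transform import Rotation as Ro
def target(a,z,tilt=22):
    p=np.load("pose.npy");az=a+p[2]+np.pi/2;t=np.array([np.cos(az),np.sin(az),0]);u=np.array([0,0,1.])
    R=np.column_stack([t,-np.cross(u,t),-u])@Ro.from_euler("y",-tilt,degrees=True).as_matrix()
    return pt(p,a,z),R
if __name__=="__main__":
    a,z=map(float,sys.argv[1:3]);tilt=float(sys.argv[3]) if len(sys.argv)>3 else 22
    P,R=target(a,z,tilt);s=observe();R0=np.array(s["orientation"]);q=np.array(s["tool_pos"])
    print("t",s["time_s"],"pos",np.round(q,4),"target",np.round(P,4),"F",np.round(s["ft_force"],1))
    print("shift mm",np.round(R0.T@(P-q)*1e3,1),"turn deg",np.round(np.degrees(Ro.from_matrix(R0.T@R).as_rotvec()),2))
E
python3 go.py -1.068 0.15
```

```text
t 1.5 pos [ 0.2205 -0.4487  0.2313] target [ 0.4604 -0.0556  0.15  ] F [-0.2  0.3  0.1]
shift mm [ 388.6 -247.    81.3] turn deg [  8.07 -21.    41.53]
```

play_rows --moves '[1,38.9,-24.7,8.1,0,0,0,1,38.9,-24.7,8.1,0,0,0,1,38.9,-24.7,8.1,0,0,0,1,38.9,-24.7,8.1,0,0,0,1,38.9,-24.7,8.1,0,0,0]' --newtons 20

```text
time_s: 2.0
tool_pos: [0.3413, -0.2507, 0.1907]
orientation: [[0.898, 0.441, 0.001], [0.441, -0.898, -0.001], [0.0, 0.001, -1.0]]
ft_force: [0.9, -0.6, -0.8]
grip_width: 0.0123
grasp_force: 0.0
```

play_rows --moves '[1,38.9,-24.7,8.1,0,0,0,1,38.9,-24.7,8.1,0,0,0,1,38.9,-24.7,8.1,0,0,0,1,38.9,-24.7,8.1,0,0,0,1,38.9,-24.7,8.1,0,0,0]'

```text
time_s: 2.5
tool_pos: [0.4616, -0.0537, 0.1503]
orientation: [[0.897, 0.441, 0.001], [0.441, -0.897, -0.0], [0.001, 0.001, -1.0]]
ft_force: [0.9, -0.9, -0.4]
grip_width: -0.0
grasp_force: 0.0
```

play_rows --moves '[1,0,0,0,1.35,-3.5,6.92,1,0,0,0,1.35,-3.5,6.92,1,0,0,0,1.35,-3.5,6.92,1,0,0,0,1.35,-3.5,6.92,1,0,0,0,1.35,-3.5,6.92]'

```text
time_s: 3.0
tool_pos: [0.4607, -0.0582, 0.1504]
orientation: [[0.938, -0.151, -0.311], [-0.135, -0.988, 0.071], [-0.318, -0.025, -0.948]]
ft_force: [-0.8, 0.5, 0.0]
grip_width: 0.0002
grasp_force: 0.0
```

play_rows --moves '[1,0,0,0,1.35,-3.5,6.92,1,0,0,0,0,0,0,1,0,0,0,0,0,0]'

```text
time_s: 3.3
tool_pos: [0.4542, -0.087, 0.1496]
orientation: [[0.904, -0.235, -0.357], [-0.201, -0.971, 0.128], [-0.377, -0.044, -0.925]]
ft_force: [0.6, -0.2, -0.5]
grip_width: 0.0
grasp_force: 0.0
```

```bash
python3 go.py -1.068 0.15
python3 - <<'E'
from h import *
cal=get_calibration("wrist");im=snapshot("wrist");cv2.imwrite("pics/w1.png",im)
import fit
p=np.load("pose.npy")
for a in fit.A: print("model",np.round(proj(cal,fit.pt(p,a,.036)),0))
for d in place_of("root1","wrist"): print(round(d["conf"],2),np.round(d["location"]),np.round(ray(cal,d["location"],.036),4))
E
```

```text
t 3.3 pos [ 0.4542 -0.087   0.1496] target [ 0.4604 -0.0556  0.15  ] F [ 0.6 -0.2 -0.5]
shift mm [ -0.9 -31.9   1.5] turn deg [-1.49  0.21  3.08]
model [ 78. 272.]
model [  1. 228.]
model [-70. 149.]
model [-112.   47.]
model [-108.  -46.]
0.94 [ 78. 270.] [ 0.4976 -0.0593  0.036 ]
0.91 [  6. 230.] [ 0.5416 -0.0502  0.036 ]
```

View pics/w1.png

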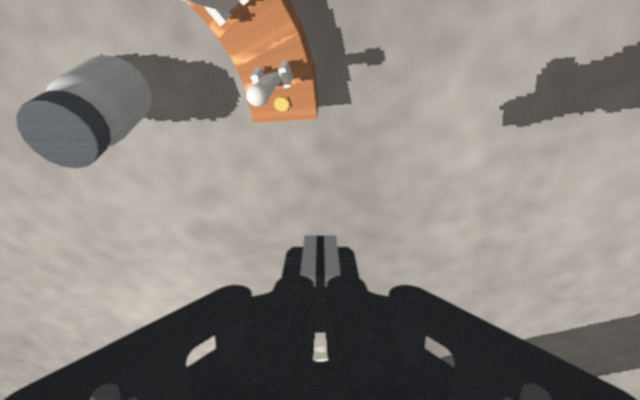

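The wrist view shows peg 1's ball at (257, 95) and confirms the root model within 1–2 mm. The last turn stalled and the TCP drifted, so I'm checking for a joint limit.

Run:
```python
from h import *
s=observe();print(np.round(s["joint_pos"],3),np.round(s["joint_vel"],3))
```

```text
[-0.218  0.529  0.139  1.566  0.047  3.141] [ 0.014 -0.013 -0.005  0.003 -0.001  0.   ]
```

j6 is at its range limit because the azimuth equals j1−j6+180°. I'll start with the heading of peg 1's tangent, which is inside the range, and run straight in to it.

```bash
cat > st.py <<'E'
from go import *
P,R=target(-.768,float(sys.argv[1]));az=-.768+np.load("pose.npy")[2]+np.pi/2
P=P-.038*np.array([np.cos(az),np.sin(az),0])
s=observe();R0=np.array(s["orientation"]);q=np.array(s["tool_pos"])
print(s["time_s"],np.round(q,4),np.round(P,4),"j6",s["joint_pos"][5])
print(np.round(R0.T@(P-q)*1e3,1),np.round(np.degrees(Ro.from_matrix(R0.T@R).as_rotvec()),2))
E
python3 st.py .12
```

```text
3.4 [ 0.4541 -0.0859  0.1504] [ 0.4594 -0.0612  0.12  ] j6 3.140620563457472
[ 11.4 -23.9  29.4] [ -7.89  -0.23 -12.74]
```

play_rows --moves '[1,11.4,-23.9,29.4,0,0,0,1,0,0,0,-3.95,-0.12,-6.37,1,0,0,0,-3.95,-0.12,-6.37,1,0,0,0,0,0,0,1,0,0,0,0,0,0]'

```text
time_s: 3.9
tool_pos: [0.4575, -0.0712, 0.1205]
orientation: [[0.928, 0.036, -0.371], [0.039, -0.999, -0.0], [-0.371, -0.015, -0.929]]
ft_force: [-0.1, 0.4, 0.0]
grip_width: 0.0001
grasp_force: 0.0
```

```bash
python3 st.py .0485
```

```text
3.9 [ 0.4575 -0.0712  0.1205] [ 0.4594 -0.0612  0.0485] j6 2.986913662869588
[28.9 -8.8 66.1] [-0.48 -0.22  1.04]
```

play_rows --moves '[1,9.6,-8.8,22,-0.48,-0.22,1.04,1,9.6,0,22,0,0,0,1,9.6,0,22,0,0,0,1,0,0,0,0,0,0,1,0,0,0,0,0,0]'

```text
time_s: 4.4
tool_pos: [0.4588, -0.0633, 0.0485]
orientation: [[0.926, 0.021, -0.376], [0.02, -1.0, -0.008], [-0.376, -0.0, -0.926]]
ft_force: [0.1, -0.2, 0.6]
grip_width: 0.0002
grasp_force: 0.0
```

```bash
python3 st.py .0485
```

```text
4.4 [ 0.4588 -0.0633  0.0485] [ 0.4594 -0.0612  0.0485] j6 3.0236367299565035
[ 0.7 -2.1 -0.3] [-0.04  0.11 -0.08]
```

play_rows --moves '[1,9.0,-0.5,-3.6,0,0,0,1,8.9,-0.5,-3.6,0,0,0,1,8.9,-0.5,-3.6,0,0,0,1,8.9,-0.5,-3.6,0,0,0]'

```text
time_s: 4.8
tool_pos: [0.4979, -0.0605, 0.0499]
orientation: [[0.927, 0.022, -0.375], [0.02, -1.0, -0.008], [-0.375, 0.0, -0.927]]
ft_force: [-2.3, -0.6, -0.0]
grip_width: -0.0
grasp_force: 0.8
```

```bash
python3 go.py -0.768 .0485
```

```text
t 4.8 pos [ 0.4979 -0.0605  0.0499] target [ 0.4974 -0.0604  0.0485] F [-2.3 -0.6 -0. ]
shift mm [ 0.1 -0.1  1.5] turn deg [-0.01  0.02 -0.06]
```

play_rows --moves '[1,9.6,-0.4,-2.7,-1.72,0,-4.25,1,9.3,-0.4,-3.7,-1.72,0,-4.25,1,9.3,-0.4,-3.7,-1.72,0,-4.25,1,9.3,-0.4,-3.7,-1.72,0,-4.25,1,9.3,-0.4,-3.7,-1.72,0,-4.25]'

```text
time_s: 5.3
tool_pos: [0.5464, -0.0497, 0.0487]
orientation: [[0.845, 0.412, -0.341], [0.382, -0.911, -0.155], [-0.375, 0.001, -0.927]]
ft_force: [-1.0, -1.2, 1.1]
grip_width: 0.0001
grasp_force: 0.7
```

```bash
python3 go.py -0.368 .0485;  python3 - <<'E'
from h import *
im=snapshot("scene");cv2.imwrite("pics/s2.png",cv2.resize(im[130:260,300:500],None,fx=4,fy=4,interpolation=cv2.INTER_CUBIC))
E
```

```text
t 5.3 pos [ 0.5464 -0.0497  0.0487] target [ 0.5459 -0.0494  0.0485] F [-1.  -1.2  1.1]
shift mm [-0.3 -0.5  0.3] turn deg [0.09 0.03 0.1 ]
```

View pics/s2.png

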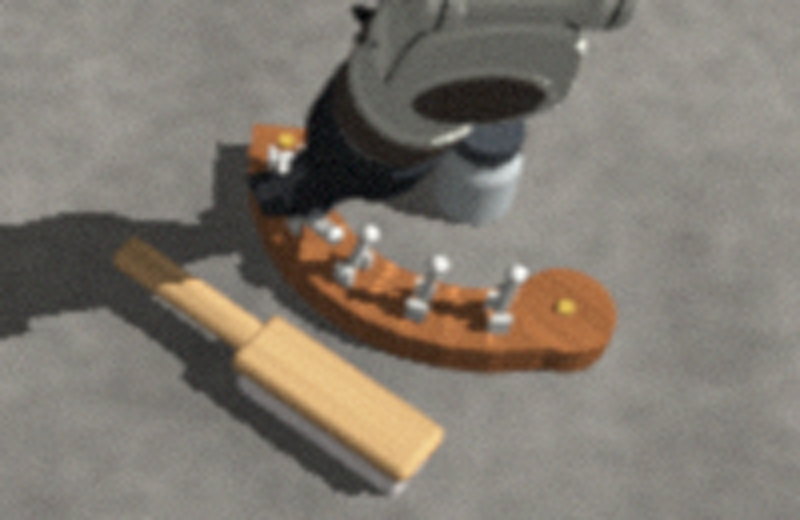

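The picture shows peg 1 already passed (behind the hand at (280,155)), peg 2 going down at (325,230), and pegs 3–5 upright. Forces are light, so I'll carry on.

play_rows --moves '[1,9.2,-0.6,-3.6,-1.72,0,-4.25,1,9.3,-0.4,-3.7,-1.72,0,-4.25,1,9.3,-0.4,-3.7,-1.72,0,-4.25,1,9.3,-0.4,-3.7,-1.72,0,-4.25,1,9.3,-0.4,-3.7,-1.72,0,-4.25]'

```text
time_s: 5.85
tool_pos: [0.5865, -0.0206, 0.048]
orientation: [[0.63, 0.734, -0.254], [0.68, -0.68, -0.276], [-0.375, 0.001, -0.927]]
ft_force: [-0.3, -0.8, 1.3]
grip_width: -0.0
grasp_force: 0.7
```

```bash
python3 go.py 0.032 .0485
```

```text
t 5.85 pos [ 0.5865 -0.0206  0.048 ] target [ 0.5862 -0.0204  0.0485] F [-0.3 -0.8  1.3]
shift mm [-0.2 -0.3 -0.5] turn deg [0.07 0.04 0.03]
```

play_rows --moves '[1,9.2,-0.6,-3.8,-1.72,0,-4.25,1,9.3,-0.4,-3.7,-1.72,0,-4.25,1,9.3,-0.4,-3.7,-1.72,0,-4.25,1,9.3,-0.4,-3.7,-1.72,0,-4.25,1,9.3,-0.4,-3.7,-1.72,0,-4.25]'

```text
time_s: 6.35
tool_pos: [0.6124, 0.022, 0.0479]
orientation: [[0.316, 0.94, -0.126], [0.872, -0.34, -0.353], [-0.375, 0.002, -0.927]]
ft_force: [0.1, -0.3, 0.2]
grip_width: 0.0004
grasp_force: 0.7
```

```bash
python3 go.py 0.432 .0485
```

```text
t 6.35 pos [0.6124 0.022  0.0479] target [0.6121 0.022  0.0485] F [ 0.1 -0.3  0.2]
shift mm [-0.4 -0.3 -0.5] turn deg [0.1  0.03 0.02]
```

play_rows --moves '[1,9.2,-0.6,-3.8,-1.72,0,-4.25,1,9.3,-0.4,-3.7,-1.72,0,-4.25,1,9.3,-0.4,-3.7,-1.72,0,-4.25,1,9.3,-0.4,-3.7,-1.72,0,-4.25,1,9.3,-0.4,-3.7,-1.72,0,-4.25]'

```text
time_s: 6.85
tool_pos: [0.6198, 0.0715, 0.0479]
orientation: [[-0.048, 0.999, 0.022], [0.926, 0.053, -0.375], [-0.375, 0.002, -0.927]]
ft_force: [-0.7, -1.4, 1.5]
grip_width: 0.0
grasp_force: 0.6
```

play_rows --moves '[1,9.2,-0.6,-3.7,-1.72,0,-4.25,1,9.3,-0.4,-3.7,-1.72,0,-4.25,1,9.3,-0.4,-3.7,-1.72,0,-4.25,1,9.3,-0.4,-3.7,-1.72,0,-4.25,1,9.3,-0.4,-3.7,-1.72,0,-4.25]'

```text
time_s: 7.35
tool_pos: [0.607, 0.1204, 0.0475]
orientation: [[-0.406, 0.899, 0.166], [0.834, 0.438, -0.335], [-0.374, 0.003, -0.927]]
ft_force: [-0.5, -0.1, -0.3]
grip_width: -0.0001
grasp_force: 0.0
```

```bash
python3 go.py 1.232 .0485
```

```text
t 7.35 pos [0.607  0.1204 0.0475] target [0.607  0.1192 0.0485] F [-0.5 -0.1 -0.3]
shift mm [-1.4 -0.5 -0.5] turn deg [ 0.18 -0.01  0.04]
```

play_rows --moves '[1,-11,0,-28,0,0,0,1,-15,0,-37,0,0,0,1,12,0,-46,0,0,0,1,20,-30,-34,0,0,0,1,20,-30,-34,0,0,0]'

```text
time_s: 7.85
tool_pos: [0.5123, 0.1762, 0.205]
orientation: [[-0.401, 0.901, 0.166], [0.836, 0.434, -0.335], [-0.374, 0.004, -0.928]]
ft_force: [-0.6, 1.2, 0.2]
grip_width: -0.0003
grasp_force: 0.0
```

Run:
```python
from h import *
print(observe()["tool_pos"])
a=snapshot("scene")[145:235,350:470];b=snapshot("top")[160:280,190:320]
f=lambda i:cv2.resize(i,None,fx=5*120/i.shape[1]*.66,fy=5*120/i.shape[1]*.66,interpolation=cv2.INTER_CUBIC)
a,b=f(a),f(b);H=max(len(a),len(b));P=lambda i:np.pad(i,((0,H-len(i)),(0,0),(0,0)))
cv2.imwrite("pics/e3.png",np.hstack([P(a),P(b)]))
for n in("tin","brush","basins"):
    c=get_calibration("top");print(n,[np.round(ray(c,d["location"],0),3) for d in place_of(n,"top")[:1]])
```

```text
[0.51233724 0.17621142 0.20499501]
tin [array([0.502, 0.062, 0.   ])]
brush [array([ 0.647, -0.08 ,  0.   ])]
basins [array([ 0.579, -0.493,  0.   ])]
```

View pics/e3.png

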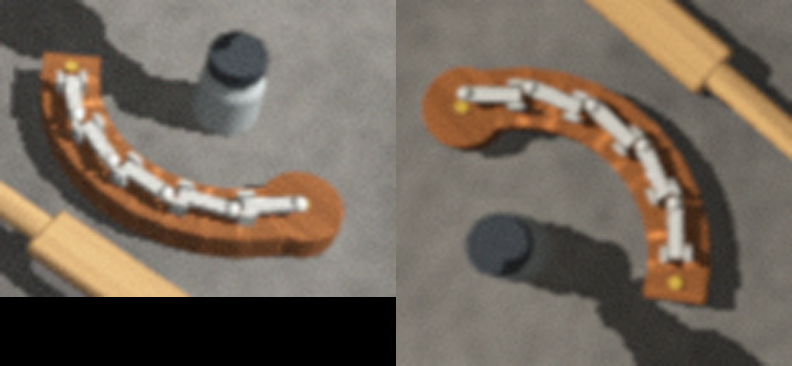

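All five pegs lie along the rail and the bystanders haven't moved. Next I'll check how flat they are by comparing ball heights with the model in the scene view.

Run:
```python
from fit import *
p=np.load("pose.npy")
for c in("scene","top"):
    cal=get_calibration(c);im=snapshot(c).astype(float)
    S=8
    hs=im.min(2)  # white things bright in all channels
    for a in A:
        az=a+p[2]+np.pi/2;t=np.array([np.cos(az),np.sin(az),0]);n=np.array([-t[1],t[0],0])
        o=[]
        for th in np.arange(.9,1.66,.05):
            # image mean in ball minus surrounding ring, searched over fold angle
            C=pt(p,a,.036)+.038*(np.sin(th)*t+np.array([0,0,np.cos(th)]))
            u=np.array(proj(cal,C));o.append(u)
        u=o[13];r,cc=np.round(u).astype(int)
        w=hs[r-6:r+7,cc-6:cc+7];w=np.clip(w-np.percentile(w,70),0,None);yy,xx=np.mgrid[r-6:r+7,cc-6:cc+7]
        b=np.array([(w*yy).sum(),(w*xx).sum()])/w.sum()
        print(c,"th1.2",np.round(o[6],1),"1.4",np.round(o[10],1),"1.55",np.round(o[13],1),"white centroid",np.round(b,1),"base",np.round(proj(cal,pt(p,a,.036)),1))
    if c=="scene": big=cv2.resize(im[150:225,355:455].astype(np.uint8),None,fx=7,fy=7,interpolation=cv2.INTER_CUBIC);cal0=cal
for a in A:
    az=a+p[2]+np.pi/2;t=np.array([np.cos(az),np.sin(az),0])
    for th,col in((1.55,(0,255,0)),(1.3,(0,0,255))):
        u=proj(cal0,pt(p,a,.036)+.038*(np.sin(th)*t+np.array([0,0,np.cos(th)])))
        cv2.circle(big,(int(7*(u[1]-355)+3),int(7*(u[0]-150)+3)),8,col,1)
cv2.imwrite("pics/e4.png",big)
```

```text
scene th1.2 [176.5 373.7] 1.4 [178.8 373.6] 1.55 [180.4 373.4] white centroid [180.1 374.7] base [169.  372.2]
scene th1.2 [190.2 384.2] 1.4 [192.5 384.4] 1.55 [194.  384.3] white centroid [192.8 384.6] base [183.2 377.3]
scene th1.2 [200.4 400.8] 1.4 [202.6 401.1] 1.55 [204. 401.] white centroid [202.5 401.2] base [195.5 389.1]
scene th1.2 [205.3 420.9] 1.4 [207.3 421.2] 1.55 [208.6 421. ] white centroid [207.  422.4] base [204.  406.1]
scene th1.2 [203.9 441. ] 1.4 [205.5 441.3] 1.55 [206.8 441. ] white centroid [206.3 438.6] base [207.1 425.5]
top th1.2 [226.7 280.8] 1.4 [226.1 281.1] 1.55 [226.  281.3] white centroid [225.1 278.9] base [242.6 281.7]
top th1.2 [207.7 270.6] 1.4 [207.3 270.6] 1.55 [207.4 270.8] white centroid [208.5 269.7] base [222.4 277.3]
top th1.2 [194.2 254.1] 1.4 [194.1 254. ] 1.55 [194.3 254.2] white centroid [196.2 254.6] base [205.6 265.8]
top th1.2 [187.9 233.6] 1.4 [188.1 233.5] 1.55 [188.4 233.8] white centroid [190.1 234.2] base [194.5 248.8]
top th1.2 [189.7 212.1] 1.4 [190.2 212.1] 1.55 [190.6 212.5] white centroid [190.3 214.5] base [190.7 228.8]
```

View pics/e4.png

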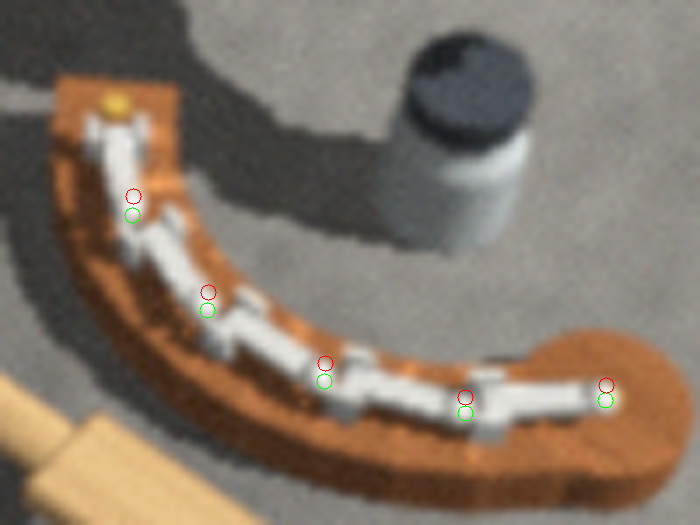

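The fitted balls sit at the 1.55 rad marks, so all five pegs are flat. The hand is clear, so I'm handing in.

```bash
python3 -c "
from workcell import *
print(finish_job())"
```

```text
the job is handed in; nothing more can be done
None
```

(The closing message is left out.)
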